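# Cycle the board holders' sliding jaws and reject the one that binds

### The arm

A 6-joint arm with a two-finger parallel gripper is mounted at the origin on the work surface. World frame = base frame: x ahead of the robot, y to its left, z up, the work surface at z = 0. Lengths are in m, angles in rad, forces in N, time in s.
With the tool pointing down it reaches from about 0.275 to 0.775 m from the base axis. Payload 14.6 kg.
Tool frame: the origin (TCP) lies midway between the tips of the shut fingers; the grasp point (between the pads) lies 19 mm behind it; z points along the fingers, y is the direction in which the jaws open and shut (so a half turn about z gives the same grasp; the last joint's range is limited). The gripper opens to 85 mm and grips with 20 to 120 N. Pads are 22 mm wide; open, the fingers measure 114 mm over their backs; the gripper's body (76 mm by 85 mm) begins 54 mm behind the grasp point. The pads swing forward as they close: fully open they stand 13 mm farther back than shut.
Start: joints at [-0.155, 0.263, -0.048, 1.259, 0, 1.415], TCP at [0.525, -0, 0.211] pointing down, gripper open.
Joint ranges: [-2.65, 2.65], [-0.89, 1.7], [-1.18, 1.37], [-2.13, 2.11], [-1.35, 1.29], [-3.14, 3.14]. Speed limits (rad/s): [1.89, 1.89, 2.57, 2.79, 3.14, 3.14].

### API

Orientations are given as a rotation vector (axis times angle).
In Python, from bench import sense, grab_frame, calibration, job_done gives the robot as it stands.
- The arm moves only by the tool jog_arm, never from a script. Its argument "moves" is text: rows parted by semicolons, each of 7 numbers parted by spaces: the shift along the tool's x, y, z in mm, then the turn, a rotation vector about the tool's x, y, z in degrees, then the gripper's target within -1 to 1 (fully open at 1, half-way at 0, shut at -1). In form: dx dy dz ax ay az grip; .... A call has 1 to 10 rows; each row shifts and turns the pose as measured when the row begins, along the tool's axes as they then stand; what a row does not reach is not made up. A row lasts 1/8 s, in which the tool goes at most 62.5 mm and 10.7 degrees, less where a joint would pass 70% of its speed; a pose out of reach is approached as far as the arm can. A call is refused whole if a number of a shift passes 62.5 or a number of a turn 10.7, either way. A call with a gripper value outside its range is refused whole. The fingers move at their own pace and stop on an object; the grip force is fixed at half the most. Time passes only in rows, so rows that do not move let the fingers close. It gives the time, the measured TCP pose, the force and the opening at its end, in the units of the state.
- sense(): the state, without advancing time (a new reading comes with each control period).
- grab_frame(name): name is "scene" or "side" or "wrist"; returns (picture, depth): 480x640x3 uint8, red, green, blue; 480x640 float32, m along the optical axis (not along the pixel's ray), 0 where there is no reading.
- calibration(name): a dict with "mtx" (3x3 intrinsics, pixels), "k1" (the pictures are not rectified: a ray, as slopes to the right and down, at radius r is drawn at 1 + k1 r^2 times it, then the intrinsics apply), "view" (4x4, takes a point from world to camera coordinates). Camera axes: x right, y down, z forward; pixel columns grow to the right and rows downward; lengths in m; the calibration is good to about 2 mm. A picture is of the moment at which its call begins: read the wrist's pose just before it. calibration takes no time and is no camera call; for the wrist camera it gives the pose at the moment of the call.
- job_done(): hands the job in, once; it reports no verdict.
The state is a dict: "time_s": time; "qpos": joint angles; "qvel": joint speeds; "tau": joint torques, N m; "eef_pos": TCP position; "eef_rot": TCP orientation; "wrist_force": force on the tool from outside, world axes, zero at the start; "torque": the same for the moment, N m; "grip_width": finger opening in m.
Only numpy, scipy, OpenCV 4.12 (cv2) and the standard library are available. Lean on these libraries where they do the work, as an engineer would, in place of code of your own. Each camera call takes 0.05 s, during which the arm holds its last target. There are 200 camera calls.

### The job

Check the three board holders in the nest: first slide all three blue jaws fully home, towards you; then run each one out, away from you, as far as it will go, and leave all three out so that any that binds shows by stopping short. Leave the sound holders seated in their lanes with their jaws fully out, and lay the binding one flat on the floor of the red reject tray, beside the adapter and along the tray; disturb nothing else.

Things in the scene. Friction and masses are not known exactly. Their poses are not given: they have to be found in the camera images.
- nest: fixed grey nest, base plate 240 (x) x 310 (y) x 12 mm, origin centre of its underside, x away from the robot. Three lanes along x at y = -84, 0, +84 mm, a holder lying on the plate in each with 3 mm play. Lane stops 50 mm wide at x = -94 mm (top 30 mm over the table) and +94 mm (top 48 mm); side guides 21 mm high
- light_bar (a point): centre of the underside of the nest's white light bar, fixed across the far ends of all lanes: 50 mm (x) x 310 mm (y) x 24 mm, underside 147 mm over the table, posts at its two ends. The far end of the jaws' travel is reached with the tool leaning back towards the robot, and a holder must be drawn out from under the bar before it is raised
- holder_a: one of three look-alike board holders: aluminium rail 180 (x, along it) x 36 x 24 mm; black fixed jaw at its -x end (24 x 18 mm, top 44 mm over the underside), steel end plate at its +x end (5 thick, 34 wide, top 38 mm), blue sliding jaw between. About 0.5 kg. Origin: centre of the underside, z up. Starts loose in a lane of the nest, -x end towards the robot
- tab_a (a point): grasp point on that holder's blue jaw, an upright block 22 mm along the rail, 24 mm across, top 68 mm over the holder's underside, flared to 34 mm across in the lowest 6 mm over the rail. The point is on its centre line, 55 mm over the underside, at x = -50 mm + jaw value in the holder's frame. Axes as the holder's. The holder can be lifted by this jaw when it is near mid-rail
- jaw_a (a joint): how far that holder's blue jaw stands from home (m): 0 = home, near the fixed jaw (6 mm gap); it grows as the jaw slides along the holder's +x, away from the robot. A sound jaw runs freely, against about 1.5 N, to 0.105; one that binds comes to a dead stop far short of that. It stays where it is left; it starts at 0.012 to 0.045
- holder_b: one of three look-alike board holders: aluminium rail 180 (x, along it) x 36 x 24 mm; black fixed jaw at its -x end (24 x 18 mm, top 44 mm over the underside), steel end plate at its +x end (5 thick, 34 wide, top 38 mm), blue sliding jaw between. About 0.5 kg. Origin: centre of the underside, z up. Starts loose in a lane of the nest, -x end towards the robot
- tab_b (a point): grasp point on that holder's blue jaw, an upright block 22 mm along the rail, 24 mm across, top 68 mm over the holder's underside, flared to 34 mm across in the lowest 6 mm over the rail. The point is on its centre line, 55 mm over the underside, at x = -50 mm + jaw value in the holder's frame. Axes as the holder's. The holder can be lifted by this jaw when it is near mid-rail
- jaw_b (a joint): how far that holder's blue jaw stands from home (m): 0 = home, near the fixed jaw (6 mm gap); it grows as the jaw slides along the holder's +x, away from the robot. A sound jaw runs freely, against about 1.5 N, to 0.105; one that binds comes to a dead stop far short of that. It stays where it is left; it starts at 0.012 to 0.045
- holder_c: one of three look-alike board holders: aluminium rail 180 (x, along it) x 36 x 24 mm; black fixed jaw at its -x end (24 x 18 mm, top 44 mm over the underside), steel end plate at its +x end (5 thick, 34 wide, top 38 mm), blue sliding jaw between. About 0.5 kg. Origin: centre of the underside, z up. Starts loose in a lane of the nest, -x end towards the robot
- tab_c (a point): grasp point on that holder's blue jaw, an upright block 22 mm along the rail, 24 mm across, top 68 mm over the holder's underside, flared to 34 mm across in the lowest 6 mm over the rail. The point is on its centre line, 55 mm over the underside, at x = -50 mm + jaw value in the holder's frame. Axes as the holder's. The holder can be lifted by this jaw when it is near mid-rail
- jaw_c (a joint): how far that holder's blue jaw stands from home (m): 0 = home, near the fixed jaw (6 mm gap); it grows as the jaw slides along the holder's +x, away from the robot. A sound jaw runs freely, against about 1.5 N, to 0.105; one that binds comes to a dead stop far short of that. It stays where it is left; it starts at 0.012 to 0.045
- reject_tray: fixed red open tray, outside 250 (x) x 180 (y) x 35 mm, walls and floor 5 mm, origin centre of its underside; it stands left or right, the nest on the other side. A black adapter already lies in it; the wider free side takes a holder lying along the tray's x. Fixed equipment up to 320 mm high stands beyond 0.53 m to either side and beyond 0.80 m ahead
- adapter: black power adapter, a plain brick 95 x 52 x 32 mm lying in the reject tray, origin centre of underside, long side along its x. Bystander: leave it
- flux_jar: amber jar with black cap, diameter 48, height 85 mm, standing between nest and tray, origin centre of underside. Bystander
- screwdriver: screwdriver 170 mm long lying at the far left or right, under 35 mm high, origin at mid underside, along its x. Bystander
- brush: brush 170 mm long lying at the far left or right, under 35 mm high, origin at mid underside, along its x. Bystander
- multimeter: orange multimeter, 160 (x) x 80 x 45 mm, lying at the back, origin centre of underside. Bystander
- parts_box: blue and white parts box, 110 (x) x 170 x 37 mm, lying at the back, origin centre of underside. Bystander
There are look-alikes about, which are no part of the job. What is shaped like the holder_a but green is not meant.

How it is judged:
On the way, in this order (a step that is already met when the one before it is completed fails the run):
1. all three holders lie seated in the nest with their jaws home at the same time (within 5 mm) (angle between each of holder_a, holder_b, holder_c's own z axis and vertical below 0.12 rad and linear speed of each of holder_a, holder_b, holder_c below 0.02 m/s and distance of each of holder_a, holder_b, holder_c from where it was at the start of the episode below 0.012 m and value of joint each of jaw_a, jaw_b, jaw_c below 0.005 m), for 0.2 s.
2. all three holders lie seated in the nest with their jaws out as far as each will go (the sound ones within 5 mm of full travel, the binding one at its stop) (((angle between each of holder_b, holder_c, holder_a's own z axis and vertical below 0.12 rad and linear speed of each of holder_b, holder_c, holder_a below 0.02 m/s and distance of each of holder_b, holder_c, holder_a from where it was at the start of the episode below 0.012 m and value of joint each of jaw_b, jaw_c above 0.1 m and value of joint jaw_a between 0.054 and 0.09 m) or (angle between each of holder_a, holder_c, holder_b's own z axis and vertical below 0.12 rad and linear speed of each of holder_a, holder_c, holder_b below 0.02 m/s and distance of each of holder_a, holder_c, holder_b from where it was at the start of the episode below 0.012 m and value of joint each of jaw_a, jaw_c above 0.1 m and value of joint jaw_b between 0.054 and 0.09 m) or (angle between each of holder_a, holder_b, holder_c's own z axis and vertical below 0.12 rad and linear speed of each of holder_a, holder_b, holder_c below 0.02 m/s and distance of each of holder_a, holder_b, holder_c from where it was at the start of the episode below 0.012 m and value of joint each of jaw_a, jaw_b above 0.1 m and value of joint jaw_c between 0.054 and 0.09 m))), for 0.2 s.
At the end, for the whole second after the job is handed in: Sound holders flat in their lanes (within 12 mm of the start), jaws out within 5 mm of full travel; the binding holder released, at rest, level (7 degrees) on the tray floor (within 7 mm), its middle within 40 mm of the tray's middle lengthwise and 75 mm crosswise (((angle between each of holder_b, holder_c, holder_a's own z axis and vertical below 0.12 rad and linear speed of each of holder_b, holder_c, holder_a below 0.02 m/s and distance of each of holder_b, holder_c from where it was at the start of the episode below 0.012 m and value of joint each of jaw_b, jaw_c above 0.1 m and x of holder_a in the frame of reject_tray between -0.04 and 0.04 m and y of holder_a in the frame of reject_tray between -0.075 and 0.075 m and z of holder_a in the frame of reject_tray between 0 and 0.012 m) or (angle between each of holder_a, holder_c, holder_b's own z axis and vertical below 0.12 rad and linear speed of each of holder_a, holder_c, holder_b below 0.02 m/s and distance of each of holder_a, holder_c from where it was at the start of the episode below 0.012 m and value of joint each of jaw_a, jaw_c above 0.1 m and x of holder_b in the frame of reject_tray between -0.04 and 0.04 m and y of holder_b in the frame of reject_tray between -0.075 and 0.075 m and z of holder_b in the frame of reject_tray between 0 and 0.012 m) or (angle between each of holder_a, holder_b, holder_c's own z axis and vertical below 0.12 rad and linear speed of each of holder_a, holder_b, holder_c below 0.02 m/s and distance of each of holder_a, holder_b from where it was at the start of the episode below 0.012 m and value of joint each of jaw_a, jaw_b above 0.1 m and x of holder_c in the frame of reject_tray between -0.04 and 0.04 m and y of holder_c in the frame of reject_tray between -0.075 and 0.075 m and z of holder_c in the frame of reject_tray between 0 and 0.012 m))); the robot touches nothing.
It fails at once if a bystander is shifted by more than 25 mm (distance of any of adapter, flux_jar, screwdriver, brush, multimeter, parts_box from where it was at the start of the episode above 0.025 m).
It fails at once if the jar or the adapter is tipped over (angle between any of flux_jar, adapter's own z axis and vertical above 0.5 rad).
It also fails if it takes over 72 s, if anything falls off the work surface, if the arm or the gripper's body presses on something with over 40 N, if the wrist force passes 120 N, or if a joint passes its speed limit or range.

## Working session

There is one attempt and no reset: what is moved stays moved. The work goes in short steps, Python scripts to look and compute and a tool call to move; the robot and the scene stay as the last step left them, time stands still between calls to the robot, and variables do not carry over. Pictures are saved under pics/ and viewed, about 8 in all and at most 12, crops included, and the job is handed in when it is done.

Besides the shell and the picture viewer there is one more tool, called after "Call:" by a JSON object that holds its "name" and its "arguments". jog_arm: Moves the arm, as the interface text tells. Its arguments: {"type":"object","properties":{"moves":{"type":"string"}},"required":["moves"]}

```bash
mkdir -p pics; ls; cat > h.py <<'E'
import numpy as np,cv2,json
from bench import sense,grab_frame,calibration
from scipy.spatial.transform import Rotation as R
def cloud(name,d,c):
    K=np.array(c['mtx']);V=np.array(c['view']);h,w=d.shape
    u,v=np.meshgrid(np.arange(w),np.arange(h))
    x=(u-K[0,2])/K[0,0];y=(v-K[1,2])/K[1,1];a,b=x.copy(),y.copy()
    for _ in range(6):
        s=1+c['k1']*(a*a+b*b);a,b=x/s,y/s
    P=np.stack([a*d,b*d,d],-1)
    W=(P-V[:3,3])@V[:3,:3]
    W[d<=0]=np.nan
    return W
def look(name):
    c=calibration(name);im,d=grab_frame(name);return im,d,cloud(name,d,c)
def save(n,im): cv2.imwrite('pics/'+n,cv2.cvtColor(im,cv2.COLOR_RGB2BGR))
E
python3 - <<'E'
from h import *
s=sense();print({k:np.round(v,3).tolist() for k,v in s.items()})
for n in('scene','side'):
    im,d,W=look(n);save(n+'0.png',im);np.savez('/tmp/'+n,im=im,d=d,W=W)
    print(n,np.round(np.array(calibration(n)['view']),3).tolist())
E
```

```text
pics
{'time_s': 0.0, 'qpos': [-0.155, 0.263, -0.049, 1.259, 0.0, 1.416], 'qvel': [-0.001, -0.0, -0.001, -0.001, -0.002, 0.0], 'tau': [0.001, -63.761, 38.457, 0.014, 0.0, -0.0], 'eef_pos': [0.525, 0.0, 0.21], 'eef_rot': [-2.221, -2.221, 0.001], 'wrist_force': [-0.988, -0.07, -0.135], 'torque': [0.013, -0.047, -0.006], 'grip_width': 0.086}
scene [[-0.887, 0.462, -0.001, 0.462], [0.391, 0.751, -0.532, -0.142], [-0.245, -0.473, -0.846, 1.568], [0.0, 0.0, 0.0, 1.0]]
side [[0.96, -0.279, -0.013, -0.483], [-0.185, -0.601, -0.778, 0.176], [0.209, 0.749, -0.629, 1.178], [0.0, 0.0, 0.0, 1.0]]
```

View pics/scene0.png

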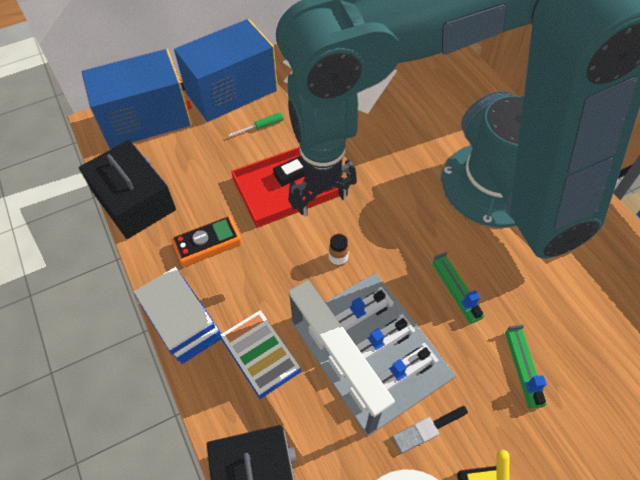

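View pics/side0.png

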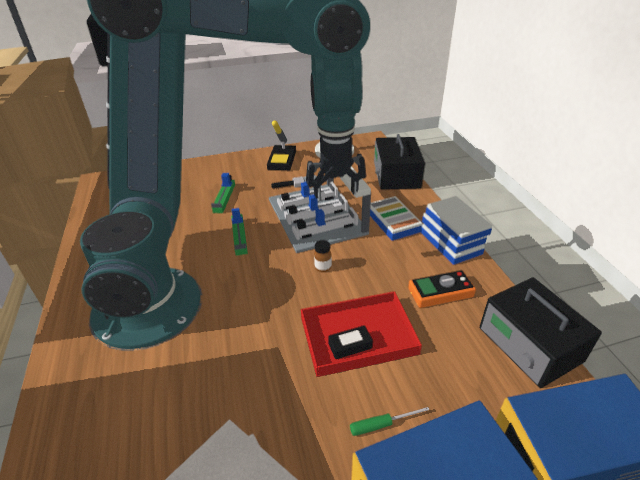

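Scene picture: three blue jaws with silver rails lie in the grey nest at about (364,307), (378,337), (399,368). The white light bar crosses at (345,350) and the jar stands at (339,250). The red tray is at (285,185) with the adapter at (290,170). The two green look-alikes, (460,290) and (525,370), lie outside the nest and are not meant.

```bash
cat > m.py <<'E'
from h import *
def rect(P): 
    (c,s,a)=cv2.minAreaRect((P[:,:2]*1000).astype(np.float32));return np.round(c,1),np.round(s,1),round(a,2)
for n in('scene','side'):
    z=np.load('/tmp/'+n+'.npz');im,W=z['im'],z['W'];hsv=cv2.cvtColor(im,cv2.COLOR_RGB2HSV)
    H,S,V=[hsv[...,i].astype(int) for i in range(3)];Z=W[...,2]
    print(n)
    blue=(H>105)&(H<130)&(S>140)&(V>60)&(Z>.02)&(Z<.12)
    k,l,st,ce=cv2.connectedComponentsWithStats(blue.astype(np.uint8))
    for i in range(1,k):
        if 30<st[i,4]<1500:
            P=W[l==i];zt=np.nanpercentile(P[:,2],95);T=P[P[:,2]>zt-.006]
            print('blue',ce[i].round(),st[i,4],'ztop',zt.round(4),'top med',np.median(T,0).round(4),T.min(0).round(3),T.max(0).round(3))
    red=((H<6)|(H>174))&(S>170)&(V>80)&(Z<.06)
    k,l,st,ce=cv2.connectedComponentsWithStats(red.astype(np.uint8));i=1+st[1:,4].argmax();P=W[l==i]
    T=P[P[:,2]>.029];print('tray',rect(T),np.nanpercentile(P[:,2],[2,50,98]).round(3))
    m=(Z>.155)&(Z<.185)&(S<60)&(V>100)&(W[...,1]>.0)&(W[...,0]>.5)
    k,l,st,ce=cv2.connectedComponentsWithStats(m.astype(np.uint8))
    if k>1:
        i=1+st[1:,4].argmax();P=W[l==i];print('bar',st[i,4],rect(P),np.nanmedian(P,0).round(4))
    m=(abs(Z-.012)<.004)&(S<70)&(W[...,1]>-.02)&(W[...,1]<.5)&(W[...,0]>.3)&(W[...,0]<.8)
    k,l,st,ce=cv2.connectedComponentsWithStats(cv2.morphologyEx(m.astype(np.uint8),cv2.MORPH_OPEN,np.ones((3,3))))
    i=1+st[1:,4].argmax();P=W[m];print('plate',m.sum(),rect(W[l==i]),rect(P))
    m=(V<60)&(abs(Z-.037)<.006)&(W[...,1]<-.05)&(W[...,0]<.75)&(W[...,1]>-.5)
    k,l,st,ce=cv2.connectedComponentsWithStats(m.astype(np.uint8));i=1+st[1:,4].argmax();P=W[l==i];print('adapter',ce[i],st[i,4],rect(P))
    m=(Z>.075)&(Z<.095)&(V<90)&(W[...,0]>.35)&(W[...,0]<.7)&(abs(W[...,1])<.15)
    P=W[m];print('jarcap',m.sum(),np.median(P,0).round(3) if len(P) else 0)
E
python3 m.py
```

```text
scene
blue [471. 300.] 205 ztop 0.0714 top med [0.2818 0.274  0.0684] [0.269 0.264 0.065] [0.293 0.284 0.075]
blue [358. 307.] 198 ztop 0.084 top med [0.5264 0.1735 0.0815] [0.516 0.16  0.078] [0.537 0.185 0.087]
blue [193. 338.] 199 ztop 0.0986 top med [0.8807 0.0846 0.0955] [0.832 0.073 0.093] [0.938 0.094 0.103]
blue [376. 338.] 209 ztop 0.0845 top med [0.5262 0.2585 0.0815] [0.516 0.246 0.079] [0.537 0.271 0.088]
blue [199. 346.] 269 ztop 0.0617 top med [0.8809 0.0914 0.0588] [0.828 0.082 0.056] [0.933 0.099 0.064]
blue [398. 369.] 210 ztop 0.0836 top med [0.5207 0.3415 0.0813] [0.51  0.328 0.078] [0.53  0.354 0.086]
blue [279. 383.] 96 ztop 0.0285 top med [0.7522 0.2374 0.0259] [0.705 0.231 0.023] [0.81  0.245 0.029]
blue [536. 384.] 244 ztop 0.0719 top med [0.2718 0.5034 0.069 ] [0.259 0.492 0.066] [0.286 0.516 0.075]
tray (array([ 530.8, -251.7]), array([184.9, 199.1]), 87.58) [0.001 0.008 0.039]
bar 3909 (array([627. , 267.9]), array([ 52. , 309.8]), 5.18) [0.6282 0.2832 0.1716]
plate 5680 (array([500.7, 383.4]), array([193.4,  54.5]), 4.87) (array([519.9, 275.1]), array([385
[... 496 characters left out ...]
p med [ 0.8541 -0.0755  0.0922] [ 0.832 -0.093  0.089] [0.959 0.075 0.097]
blue [394. 227.] 84 ztop 0.0253 top med [0.7234 0.0741 0.0223] [0.702 0.061 0.02 ] [0.825 0.208 0.027]
blue [452. 239.] 323 ztop 0.0584 top med [ 0.8485 -0.0681  0.0556] [ 0.827 -0.088  0.052] [0.955 0.075 0.062]
tray (array([ 504.8, -253.9]), array([185.1, 250.5]), 87.43) [0.002 0.006 0.036]
bar 1557 (array([2043.1, 1492.5]), array([ 647.1, 1799.5]), 21.97) [2.0844 1.3767 0.17  ]
plate 1591 (array([535.3, 198.6]), array([231.2, 203.1]), 3.91) (array([519.2, 244.8]), array([484.1, 384.4]), 59.12)
adapter [349.92773893 340.21212121] 429 (array([ 473. , -284.1]), array([93.2, 51.3]), 2.86)
jarcap 198 [0.492 0.01  0.085]
```

Call:
{"name": "jog_arm", "arguments": {"moves": "50 0 -10 0 0 0 1; 50 0 -10 0 0 0 1; 50 0 -10 0 0 0 1; 50 0 -10 0 0 0 1; 50 0 -10 0 0 0 1; 0 0 0 0 0 10 1; 0 0 0 0 0 10 1"}}

```text
time_s: 0.98
eef_pos: [0.5241, 0.258, 0.2592]
eef_rot: [-2.581, -1.787, 0.007]
wrist_force: [-0.3, -0.2, -0.5]
grip_width: 0.0852
```

```bash
python3 -c "
from h import *
s=sense();print(np.round(s['qpos'],3));print(R.from_rotvec(s['eef_rot']).as_matrix().round(3))"
```

```text
[3.170e-01 3.650e-01 2.340e-01 1.445e+00 1.000e-03 2.248e+00]
[[ 0.352  0.936 -0.005]
 [ 0.936 -0.352 -0.   ]
 [-0.002 -0.005 -1.   ]]
```

Call:
{"name": "jog_arm", "arguments": {"moves": "0 0 0 0 0 -10.5 1; 0 0 0 0 0 -10.5 1; 0 0 0 0 0 -10.5 1; 0 0 0 0 0 -10.5 1; 0 0 0 0 0 -10.5 1; 0 0 0 0 0 -10.5 1; 0 0 0 0 0 -10.5 1; 0 0 0 0 0 -10.5 1; 0 0 0 0 0 -10.5 1; 0 0 0 0 0 -10.5 1"}}

```text
time_s: 2.22
eef_pos: [0.5226, 0.2581, 0.2556]
eef_rot: [-0.096, -3.128, 0.005]
wrist_force: [-0.3, -0.5, -0.0]
grip_width: 0.0858
```

Call:
{"name": "jog_arm", "arguments": {"moves": "40 0 0 0 0 -10 1; 0 0 0 0 0 0 1"}}

```text
time_s: 2.48
eef_pos: [0.4815, 0.2604, 0.2552]
eef_rot: [0.189, -3.122, 0.004]
wrist_force: [-0.1, 1.0, 0.3]
grip_width: 0.0854
```

```bash
python3 - <<'E'
from h import *
s=sense();M=R.from_rotvec(s['eef_rot']).as_matrix();print(np.round(s['qpos'],3),np.round(s['eef_pos'],4),'yaw',np.degrees(np.arctan2(-M[1,0],-M[0,0])).round(2),M[:,2].round(3))
im,d,W=look('wrist');save('w1.png',im);np.savez('/tmp/w1',im=im,d=d,W=W)
im,d,W=look('scene');np.savez('/tmp/scene',im=im,d=d,W=W)
im,d,W=look('side');np.savez('/tmp/side',im=im,d=d,W=W)
E
python3 m.py | grep -E 'tray|adap|jar|bar'
```

```text
[0.346 0.305 0.133 1.412 0.002 0.225] [0.4815 0.2604 0.2552] yaw 6.94 [-0.014 -0.003 -1.   ]
tray (array([ 504.5, -252.3]), array([188. , 251.2]), 87.43) [0.001 0.008 0.038]
bar 3911 (array([627. , 266.8]), array([ 51.6, 311.6]), 5.13) [0.6282 0.2825 0.1716]
adapter [291.70769231 169.98846154] 260 (array([ 476.8, -277.1]), array([91.8, 52.4]), 3.56)
jarcap 257 [0.493 0.015 0.086]
tray (array([ 504.5, -255.2]), array([183.8, 250.1]), 87.6) [0.002 0.006 0.036]
bar 1783 (array([1945.4, 1608.1]), array([ 900.3, 1962.6]), 31.92) [2.0826 1.5716 0.1702]
adapter [349.69675926 340.25462963] 432 (array([ 473.4, -285.8]), array([93.3, 50.1]), 2.42)
jarcap 195 [0.492 0.008 0.085]
```

View pics/w1.png

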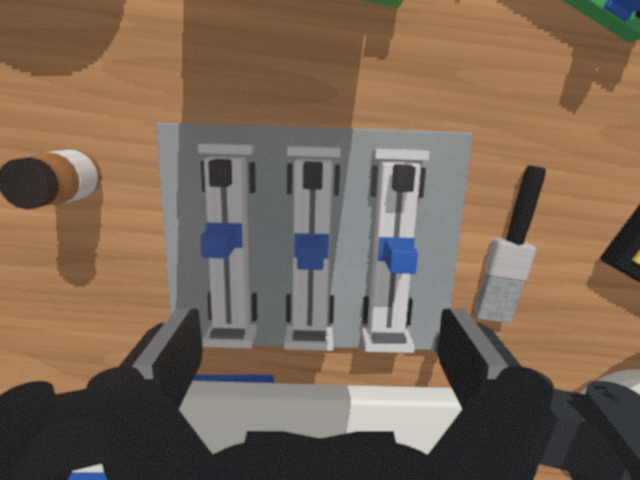

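Wrist picture: the three silver holders are side by side in the nest, with blue jaws at about (221,238), (312,250) and (400,254). Their black fixed jaws are at the top, robot side. The bar is at (320,410) and nothing is in the way.

```bash
cat > w.py <<'E'
from h import *
import sys
z=np.load(sys.argv[1]);im,W=z['im'],z['W'];hsv=cv2.cvtColor(im,cv2.COLOR_RGB2HSV)
H,S,V=[hsv[...,i].astype(int) for i in range(3)];Z=W[...,2];X,Y=W[...,0],W[...,1]
ins=(X>.35)&(X<.8)&(Y>.08)&(Y<.45)
def comps(m,lo,hi,name):
    k,l,st,ce=cv2.connectedComponentsWithStats(m.astype(np.uint8))
    for i in range(1,k):
        if lo<st[i,4]<hi:
            P=W[l==i];(c,s,a)=cv2.minAreaRect((P[:,:2]*1000).astype(np.float32))
            print(name,ce[i].round(),st[i,4],'z',np.median(P[:,2]).round(4),'rect',np.round(c,1),np.round(s,1),round(a,1))
comps((H>105)&(H<130)&(S>120)&(Z>.074)&(Z<.09)&ins,60,3000,'jawtop')
comps((V<60)&(Z>.05)&(Z<.064)&ins&(X<.5),60,3000,'fixedjaw')
comps((Z>.025)&(Z<.034)&(S<80)&ins&(X<.46),100,5000,'nearstop')
comps((Z>.005)&(Z<.018)&(S<70)&ins,3000,90000,'plate')
comps((Z>.16)&(Z<.18)&ins,1000,90000,'bar')
E
python3 w.py /tmp/w1.npz
```

```text
jawtop [215. 244.] 644 z 0.0813 rect [523.3 172.8] [20.9 22.4] 4.1
jawtop [310. 256.] 633 z 0.0812 rect [524.3 257.2] [22.1 23. ] 6.9
jawtop [402. 260.] 661 z 0.081 rect [517.7 339.1] [21.8 23.5] 6.4
fixedjaw [219. 173.] 480 z 0.057 rect [463.4 167.5] [22.9 16.3] 2.8
fixedjaw [312. 175.] 435 z 0.0568 rect [455.6 250.9] [22.6 15.2] 6.2
fixedjaw [395. 179.] 67 z 0.0557 rect [448.8 326.1] [19.7  4. ] 4.5
fixedjaw [407. 182.] 89 z 0.0569 rect [449.7 336.6] [10.3 23.8] 76.5
nearstop [225. 149.] 478 z 0.0311 rect [444.1 165.3] [ 8.1 49.7] 5.0
nearstop [313. 151.] 420 z 0.0309 rect [436.2 248.7] [ 7.2 49.2] 5.1
nearstop [402. 155.] 481 z 0.031 rect [429.  332.3] [ 8.1 50.2] 5.3
plate [314. 222.] 37504 z 0.0129 rect [533.3 257.8] [239.5 310.5] 5.2
bar [317. 414.] 12632 z 0.1718 rect [622.5 278.1] [ 49.4 204.9] 6.5
```

```bash
cat > t.py <<'E'
# usage: t.py x y z(mm, grasp point) -> tool-frame delta
from h import *
import sys
s=sense();M=R.from_rotvec(s['eef_rot']).as_matrix();p=np.array(s['eef_pos'])*1000;g=p-19*M[:,2]
zt=M[:,2];xt=M[:,0];n=np.array([.99604,.0889,0])
print('grasp',g.round(1),'yaw',np.degrees(np.arctan2(-M[1,0],-M[0,0])).round(2),'lean',np.degrees(np.arctan2(zt@n,-zt[2])).round(1),'roll',np.degrees(np.arcsin(M[2,1])).round(2),'w',s['grip_width'],'F',np.round(s['wrist_force'],1))
print('q',np.round(s['qpos'],2),'t',s['time_s'])
C=np.array([533.3,257.8,0]);l=np.array([-.0889,.99604,0]);e=g-C;print('nest frame',(e@n).round(1),(e@l).round(1))
a=sys.argv[1:]
for i in range(0,len(a)-2,3):
    t=np.array(a[i:i+3],float);print('to',t,'tool',(M.T@(t-g)).round(1));g=t
E
cat > /tmp/x; python3 -c "
from h import *
s=sense();V=np.array(calibration('wrist')['view']);c=-V[:3,:3].T@V[:3,3];M=R.from_rotvec(s['eef_rot']).as_matrix();print('cam in tool',(M.T@(c-np.array(s['eef_pos']))).round(3))"
```

```text
cam in tool [ 0.072  0.001 -0.164]
```

Call:
{"name": "jog_arm", "arguments": {"moves": "0 -40 0 0 0 1.8 1; 0 -40 0 0 -9 0 1; 0 0 0 0 -9 0 1; 0 0 0 0 -9 0 1; 0 0 0 0 -8.5 0 1; 0 0 0 0 0 0 1"}}

```text
time_s: 3.38
eef_pos: [0.4954, 0.1765, 0.2515]
eef_rot: [-0.094, 2.521, 0.028]
wrist_force: [-0.4, 0.2, 0.0]
grip_width: 0.0858
```

```bash
python3 t.py 523.3 172.8 150 523.3 172.8 69
```

```text
grasp [484.4 175.7 266.9] yaw 4.31 lean 35.5 roll -0.09 w 0.08575656985795108 F [-0.4  0.2  0. ]
q [ 0.25 -0.15 -0.61  0.5  -0.1   0.14] t 3.375
nest frame -56.0 -77.4
to [523.3 172.8 150. ] tool [ 36.4  -5.6 117.6]
to [523.3 172.8  69. ] tool [47.   0.1 66. ]
```

Call:
{"name": "jog_arm", "arguments": {"moves": "12 -2 39 0 0 0 0.2; 12 -2 39 0 0 0 0.2; 12 -2 39 0 0 0 0.2; 16 0 22 0 0 0 0.2; 0 0 0 0 0 0 0.2"}}

```text
time_s: 4.0
eef_pos: [0.5459, 0.1742, 0.1089]
eef_rot: [-0.087, 2.525, 0.03]
wrist_force: [0.1, 0.2, 0.7]
grip_width: 0.0514
```

```bash
python3 t.py 523.3 172.8 69
```

```text
grasp [535.  173.4 124.4] yaw 3.9 lean 35.2 roll 0.1 w 0.05144515027892016 F [0.1 0.2 0.7]
q [ 0.21  0.09 -0.84  0.03 -0.08  0.12] t 4.0
nest frame -5.8 -84.2
to [523.3 172.8  69. ] tool [41.5  0.1 38.5]
```

Call:
{"name": "jog_arm", "arguments": {"moves": "21 0 19 0 0 -1 0.2; 20.5 0 19 0 0 0 0.2; 0 0 0 0 0 0 -1; 0 0 0 0 0 0 -1; 0 0 0 0 0 0 -1"}}

```text
time_s: 4.62
eef_pos: [0.5434, 0.1745, 0.0601]
eef_rot: [-0.106, 2.519, 0.025]
wrist_force: [-0.9, 0.3, -5.5]
grip_width: 0.0217
```

```bash
python3 t.py 491.5 169.9 69
```

```text
grasp [532.4 173.7  75.5] yaw 4.96 lean 35.5 roll -0.38 w 0.021659341535153608 F [-0.9  0.3 -5.5]
q [ 0.21  0.18 -0.94 -0.16 -0.08  0.1 ] t 4.625
nest frame -8.4 -83.7
to [491.5 169.9  69. ] tool [ 37.2  -0.4 -18.5]
```

Call:
{"name": "jog_arm", "arguments": {"moves": "0 0 0 0 0 0 -1; 0 0 0 0 0 0 -1"}}

```text
time_s: 4.88
eef_pos: [0.5435, 0.1746, 0.0609]
eef_rot: [-0.106, 2.519, 0.025]
wrist_force: [-0.8, -0.1, -6.1]
grip_width: 0.0219
```

```bash
python3 t.py 491.5 169.9 69; python3 - <<'E'
from h import *
im,d,W=look('wrist');save('w2.png',im)
E
```

```text
grasp [532.5 173.8  76.4] yaw 4.95 lean 35.5 roll -0.36 w 0.021877028924422136 F [-0.8 -0.1 -6.1]
q [ 0.21  0.18 -0.93 -0.15 -0.08  0.1 ] t 4.875
nest frame -8.3 -83.6
to [491.5 169.9  69. ] tool [ 37.8  -0.5 -18. ]
```

View pics/w2.png

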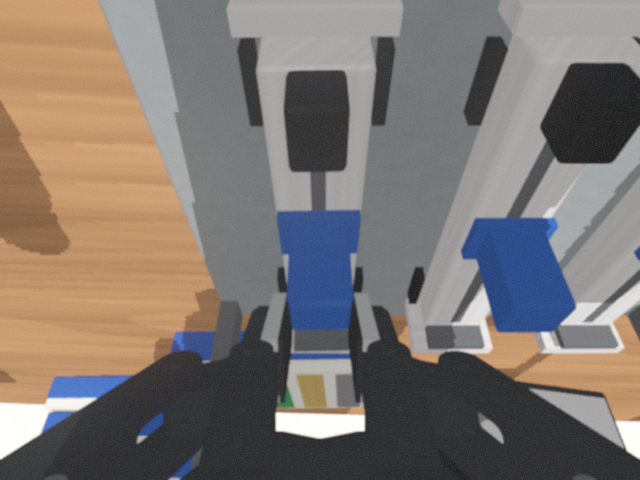

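The fingers hold only the far part of the blue jaw, at (320,270). I'll open them and regrasp further back and lower.

Call:
{"name": "jog_arm", "arguments": {"moves": "0 0 0 0 0 0 0.2; 0 0 0 0 0 0 0.2; 11.5 0 0.5 0 0 0 0.2; 1 0 0 0 0 0 0.2; 0 0 0 0 0 0 -1; 0 0 0 0 0 0 -1; 0 0 0 0 0 0 -1; 0 0 0 0 0 0 -1"}}

```text
time_s: 5.92
eef_pos: [0.5343, 0.1737, 0.0541]
eef_rot: [-0.105, 2.516, 0.025]
wrist_force: [-0.9, -1.6, -0.2]
grip_width: 0.022
```

```bash
python3 t.py 491.5 169.9 69
```

```text
grasp [523.2 172.9  69.5] yaw 4.94 lean 35.7 roll -0.37 w 0.021966123147895728 F [-0.9 -1.6 -0.2]
q [ 0.21  0.18 -0.97 -0.19 -0.08  0.1 ] t 5.925
nest frame -17.6 -83.6
to [491.5 169.9  69. ] tool [ 26.2  -0.5 -18.2]
```

Call:
{"name": "jog_arm", "arguments": {"moves": "6.5 0 -4.7 0 0 0 -1; 6.5 0 -4.7 0 0 0 -1; 6.5 0 -4.7 0 0 0 -1; 4.5 0 -3.2 0 0 0 -1; 1.5 0 -1.1 0 0 0 -1; 0 0 0 0 0 0 -1"}}

```text
time_s: 6.68
eef_pos: [0.5004, 0.1709, 0.0541]
eef_rot: [-0.105, 2.516, 0.025]
wrist_force: [1.1, -0.9, -1.2]
grip_width: 0.0218
```

```bash
python3 t.py 491.5 169.9 69
```

```text
grasp [489.3 170.1  69.5] yaw 4.94 lean 35.7 roll -0.38 w 0.021774685719304528 F [ 1.1 -0.9 -1.2]
q [ 0.23  0.13 -1.03 -0.21 -0.09  0.12] t 6.675
nest frame -51.6 -83.5
to [491.5 169.9  69. ] tool [-1.4 -0.4  1.7]
```

Call:
{"name": "jog_arm", "arguments": {"moves": "1.6 0 -1.2 0 0 0 -1; 1.6 0 -1.2 0 0 0 -1; 0 0 0 0 0 0 -1"}}

```text
time_s: 7.05
eef_pos: [0.4965, 0.1706, 0.0541]
eef_rot: [-0.105, 2.516, 0.025]
wrist_force: [1.3, -0.8, -2.1]
grip_width: 0.022
```

```bash
python3 t.py 491.5 169.9 69
```

```text
grasp [485.4 169.8  69.5] yaw 4.94 lean 35.7 roll -0.37 w 0.02202266290161229 F [ 1.3 -0.8 -2.1]
q [ 0.23  0.13 -1.04 -0.21 -0.09  0.12] t 7.05
nest frame -55.5 -83.4
to [491.5 169.9  69. ] tool [-4.6 -0.4  4. ]
```

Call:
{"name": "jog_arm", "arguments": {"moves": "1.6 0 -1.2 0 0 0 -1; 0 0 0 0 0 0 -1"}}

```text
time_s: 7.3
eef_pos: [0.4957, 0.1706, 0.0548]
eef_rot: [-0.105, 2.514, 0.025]
wrist_force: [4.9, 0.2, -8.9]
grip_width: 0.0218
```

```bash
python3 t.py 491.5 169.9 69;  cat > gap.py <<'E'
from h import *
import sys
im,d,W=look('wrist')
if len(sys.argv)>1: save(sys.argv[1],im)
hsv=cv2.cvtColor(im,cv2.COLOR_RGB2HSV);H,S,V=[hsv[...,i].astype(int) for i in range(3)]
C=np.array([533.3,257.8,0]);n=np.array([.99604,.0889,0]);l=np.array([-.0889,.99604,0]);E=W*1000-C;a=E@n;b=E@l;z=E[...,2]
for k in(-84,0,84):
    m=(abs(b-k)<9)&(a>-100)
    f=m&(V<70)&(z>52)&(z<60)&(a<-40);j=m&(H>105)&(H<130)&(S>120)&(z>44)&(z<84)
    st=(abs(b-k)<20)&(abs(z-30)<3)&(a<-86)&(a>-112)&(S<80)
    print(k,'fixed x',np.percentile(a[f],[3,97]).round(1) if f.sum()>20 else None,'blue x',np.percentile(a[j],[3,50,97]).round(1) if j.sum()>20 else None,'stop',np.percentile(a[st],[3,97]).round(1) if st.sum()>20 else None)
E
python3 gap.py w3.png
```

```text
grasp [484.6 169.8  70.2] yaw 4.91 lean 35.8 roll -0.37 w 0.021764413828913566 F [ 4.9  0.2 -8.9]
q [ 0.23  0.12 -1.04 -0.22 -0.09  0.12] t 7.3
nest frame -56.4 -83.4
to [491.5 169.9  69. ] tool [-4.9 -0.4  5.1]
-84 fixed x [-94.5 -73. ] blue x [-66.3 -65.  -48.9] stop [-102.   -93.1]
0 fixed x [-90.  -68.6] blue x [-20.4 -19.2 -17.7] stop [-102.1  -88.8]
84 fixed x None blue x [-19.3 -18.1 -16.8] stop None
```

View pics/w3.png

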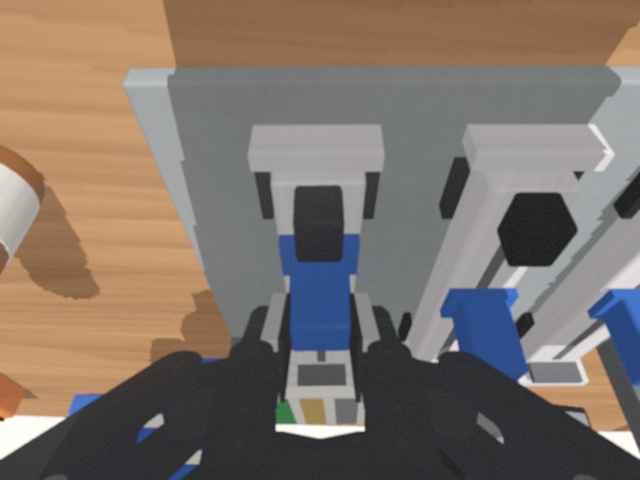

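Call:
{"name": "jog_arm", "arguments": {"moves": "0 0 0 0 0 0 0.2; 0 0 0 0 0 0 0.2; 0 0 -28 0 0 0 0.2; 0 0 -28 0 0 0 0.2; -12 42 9 0 0 0 0.2; -12 42 9 0 0 0 0.2; -12 0 9 0 0 0 0.2; 0 0 0 0 0 0 0.2"}}

```text
time_s: 8.35
eef_pos: [0.501, 0.2578, 0.1016]
eef_rot: [-0.103, 2.512, 0.027]
wrist_force: [-0.1, -0.6, 0.4]
grip_width: 0.0516
```

```bash
python3 t.py 524.3 257.2 69.5; python3 gap.py
```

```text
grasp [489.8 257.  117. ] yaw 4.8 lean 36.0 roll -0.27 w 0.051555032725321186 F [-0.1 -0.6  0.4]
q [ 0.45  0.11 -0.85  0.02 -0.22  0.3 ] t 8.35
nest frame -43.4 3.1
to [524.3 257.2  69.5] tool [ 0.1 -2.3 58.7]
-84 fixed x [-93.5 -71.7] blue x [-64.7 -63.6 -46.1] stop [-101.8  -91.7]
0 fixed x [-89.9 -68.3] blue x [-20.4 -19.2  -2.5] stop [-102.   -89.1]
84 fixed x [-89.6 -68.9] blue x [-19.3 -18.1  -0.8] stop [-102.1  -89.3]
```

Call:
{"name": "jog_arm", "arguments": {"moves": "0 -2.5 20 0 0 0 0.2; 0 0 20 0 0 0 0.2; 0 0 18 0 0 0 0.2; 0 0 0.5 0 0 0 0.2; 0 0 0 0 0 0 -1; 0 0 0 0 0 0 -1; 0 0 0 0 0 0 -1; 0 0 0 0 0 0 -1"}}

```text
time_s: 9.4
eef_pos: [0.5315, 0.2516, 0.0535]
eef_rot: [-0.097, 2.515, 0.024]
wrist_force: [-0.1, -0.7, -4.4]
grip_width: 0.0219
```

```bash
python3 t.py 482.5 253.4 69.5
```

```text
grasp [520.4 250.9  68.9] yaw 4.52 lean 35.8 roll -0.3 w 0.02187827285747609 F [-0.1 -0.7 -4.4]
q [ 0.4   0.23 -0.88 -0.14 -0.19  0.27] t 9.4
nest frame -13.4 -5.7
to [482.5 253.4  69.5] tool [ 30.2   5.4 -22.5]
```

```bash
python3 - <<'E'
from h import *
im,d,W=look('wrist');save('w4.png',im)
hsv=cv2.cvtColor(im,cv2.COLOR_RGB2HSV);H,S,V=[hsv[...,i].astype(int) for i in range(3)]
C=np.array([533.3,257.8,0]);n=np.array([.99604,.0889,0]);l=np.array([-.0889,.99604,0]);E=W*1000-C;a=E@n;b=E@l;z=E[...,2]
for k in(-84,0,84):
    m=(abs(b-k)<22)&(a>-100)
    f=m&(V<70)&(z>52)&(z<60)&(a<-60);j=m&(H>105)&(H<130)&(S>120)&(z>44)&(z<84)
    print(k,'fixed b',np.percentile(b[f],[3,97]).round(1) if f.sum()>20 else 0,'z',np.median(z[f]) if f.sum()>20 else 0,'blue b',np.percentile(b[j],[3,97]).round(1) if j.sum()>20 else 0)
E
```

```text
-84 fixed b [-90.3 -74.3] z 56.722175467533496 blue b [-92.7 -71.1]
0 fixed b [-11.7   4.1] z 57.852183278233355 blue b [-15.1  11. ]
84 fixed b [73.8 88.4] z 56.54523395760068 blue b [71.1 92.9]
```

View pics/w4.png

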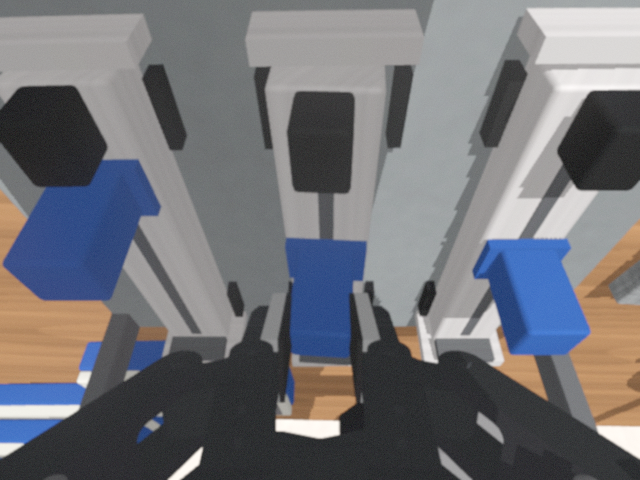

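Call:
{"name": "jog_arm", "arguments": {"moves": "6.5 1.5 -4.5 0 0 0 -1; 6.5 1.5 -4.5 0 0 0 -1; 6.5 0 -4.7 0 0 0 -1; 6.5 0 -4.7 0 0 0 -1; 6.5 0 -4.7 0 0 0 -1; 1.6 0 -1.2 0 0 0 -1; 1.6 0 -1.2 0 0 0 -1; 0 0 0 0 0 0 -1"}}

```text
time_s: 10.45
eef_pos: [0.4859, 0.2511, 0.0546]
eef_rot: [-0.095, 2.512, 0.022]
wrist_force: [4.6, -0.8, -7.1]
grip_width: 0.0218
```

```bash
python3 t.py 482.5 253.4 69.5;python3 gap.py
```

```text
grasp [474.8 250.4  70. ] yaw 4.47 lean 36.0 roll -0.35 w 0.02178513761195231 F [ 4.6 -0.8 -7.1]
q [ 0.45  0.18 -0.96 -0.16 -0.22  0.31] t 10.45
nest frame -59.0 -2.2
to [482.5 253.4  69.5] tool [-6.2  2.4  5. ]
-84 fixed x [-93.7 -72.2] blue x [-65.1 -63.9 -48.3] stop [-102.   -91.7]
0 fixed x [-94.8 -73.3] blue x [-66.8 -65.5 -50.6] stop [-102.3  -93.3]
84 fixed x [-90.5 -69.3] blue x [-19.4 -18.3 -16.5] stop [-102.2  -89.1]
```

Call:
{"name": "jog_arm", "arguments": {"moves": "0 0 0 0 0 0 0.2; 0 0 0 0 0 0 0.2; 0 0 -28 0 0 0 0.2; 0 0 -28 0 0 0 0.2; -12 42 9 0 0 0 0.2; -12 42 9 0 0 0 0.2; -14 0 10 0 0 0 0.2; 0 0 0 0 0 0 0.2"}}

```text
time_s: 11.5
eef_pos: [0.4946, 0.3394, 0.1025]
eef_rot: [-0.094, 2.509, 0.027]
wrist_force: [-0.9, -0.3, -0.1]
grip_width: 0.0512
```

```bash
python3 t.py 517.7 339.1 69.5; python3 gap.py
```

```text
grasp [483.4 338.6 117.8] yaw 4.33 lean 36.2 roll -0.14 w 0.051171941152888464 F [-0.9 -0.3 -0.1]
q [ 0.62  0.19 -0.73  0.1  -0.32  0.46] t 11.5
nest frame -42.5 84.9
to [517.7 339.1  69.5] tool [ 0.9 -1.9 59.2]
-84 fixed x None blue x None stop None
0 fixed x [-93.5 -71.9] blue x [-64.8 -63.7 -46. ] stop [-102.   -92.8]
84 fixed x [-87.3 -68.6] blue x [-19.4 -18.2  -1. ] stop [-102.2  -89.5]
```

Call:
{"name": "jog_arm", "arguments": {"moves": "0 -0.8 20 0 0 -0.7 0.2; 0 0 20 0 0 0 0.2; 0 0 19 0 0 0 0.2; 0 0 0 0 0 0 0.2"}}

```text
time_s: 12.05
eef_pos: [0.527, 0.3362, 0.0532]
eef_rot: [-0.106, 2.511, 0.019]
wrist_force: [-0.2, -0.3, 0.3]
grip_width: 0.0516
```

```bash
python3 t.py 517.7 339.1 69.5
```

```text
grasp [515.9 335.4  68.6] yaw 5.08 lean 36.0 roll -0.62 w 0.05161950065092506 F [-0.2 -0.3  0.3]
q [ 0.58  0.29 -0.76 -0.05 -0.29  0.41] t 12.05
nest frame -10.5 78.9
to [517.7 339.1  69.5] tool [-2.3  3.5  0.5]
```

Call:
{"name": "jog_arm", "arguments": {"moves": "-2.3 3.5 0.5 0 0 0 0.2; 0 0 0 0 0 0 0.2; 0 0 0 0 0 0 -1; 0 0 0 0 0 0 -1; 0 0 0 0 0 0 -1; 0 0 0 0 0 0 -1"}}

```text
time_s: 12.8
eef_pos: [0.528, 0.3398, 0.0564]
eef_rot: [-0.105, 2.509, 0.021]
wrist_force: [1.0, -0.0, -1.3]
grip_width: 0.0218
```

```bash
python3 t.py 517.7 339.1 69.5
```

```text
grasp [516.9 339.   71.7] yaw 5.04 lean 36.1 roll -0.56 w 0.021751832179066274 F [ 1.  -0.  -1.3]
q [ 0.58  0.29 -0.75 -0.04 -0.3   0.41] t 12.8
nest frame -9.1 82.3
to [517.7 339.1  69.5] tool [0.7 0.  2.3]
```

Call:
{"name": "jog_arm", "arguments": {"moves": "6.5 0.3 -4.5 0 0 0 -1; 6.5 0.3 -4.5 0 0 0 -1; 6.5 0.3 -4.6 0 0 0 -1; 6.5 0.3 -4.6 0 0 0 -1; 6.5 0 -4.6 0 0 0 -1; 1.6 0 -1.1 0 0 0 -1; 1.6 0 -1.1 0 0 0 -1; 0 0 0 0 0 0 -1"}}

```text
time_s: 13.8
eef_pos: [0.4819, 0.3363, 0.0563]
eef_rot: [-0.104, 2.507, 0.018]
wrist_force: [-0.2, -3.9, 5.7]
grip_width: 0.0214
```

```bash
python3 t.py 482.5 253.4 69.5;python3 gap.py
```

```text
grasp [470.7 335.6  71.7] yaw 5.01 lean 36.2 roll -0.67 w 0.02144363191854832 F [-0.2 -3.9  5.7]
q [ 0.64  0.25 -0.83 -0.06 -0.33  0.46] t 13.8
nest frame -55.4 83.0
to [482.5 253.4  69.5] tool [ -2.4 -82.8   5.6]
-84 fixed x None blue x None stop None
0 fixed x [-93.5 -72. ] blue x [-65.1 -63.9 -48.1] stop [-102.2  -92.6]
84 fixed x [-93.9 -72.6] blue x [-65.7 -64.4 -47.9] stop [-102.3  -93.1]
```

Call:
{"name": "jog_arm", "arguments": {"moves": "0 0 0 0 0 0 0.2; 0 0 0 0 0 0 0.2; 0 0 0 0 0 0 0.2; 0 0 0 0 0 0 0.2; 0 0 0 0 0 0 -1; 0 0 0 0 0 0 -1; 0 0 0 0 0 0 -1; 0 0 0 0 0 0 -1"}}

```text
time_s: 14.85
eef_pos: [0.4815, 0.3369, 0.0557]
eef_rot: [-0.105, 2.509, 0.02]
wrist_force: [-0.4, -0.0, 0.8]
grip_width: 0.0219
```

```bash
python3 t.py 482.5 253.4 69.5;python3 gap.py;  python3 - <<'E'
from h import *
im,d,W=look('scene');W=W*1000;hsv=cv2.cvtColor(im,cv2.COLOR_RGB2HSV);H,S,V=[hsv[...,i].astype(int) for i in range(3)]
C=np.array([533.3,257.8,0]);n=np.array([.99604,.0889,0]);l=np.array([-.0889,.99604,0]);E=W-C;a=E@n;b=E@l
m=(H>105)&(H<130)&(S>140)&(W[...,2]>70)&(abs(a)<120)&(abs(b)<130)
for k in(-84,0,84):
    q=m&(abs(b-k)<20); print(k,q.sum(),np.percentile(a[q],[5,95]).round(1) if q.sum() else 0)
E
```

```text
grasp [470.4 336.2  71. ] yaw 5.03 lean 36.1 roll -0.59 w 0.021906412201179278 F [-0.4 -0.   0.8]
q [ 0.64  0.25 -0.83 -0.06 -0.33  0.46] t 14.85
nest frame -55.7 83.7
to [482.5 253.4  69.5] tool [ -3.  -83.5   5.2]
-84 fixed x None blue x None stop None
0 fixed x [-93.6 -71.9] blue x [-65.1 -63.9 -48.4] stop [-102.2  -92.6]
84 fixed x [-94.3 -73.1] blue x [-65.5 -64.3 -47.8] stop [-102.3  -93.3]
-84 112 [-61.2 -42.1]
0 120 [-61.8 -41.5]
84 108 [-61.7 -42.3]
```

Call:
{"name": "jog_arm", "arguments": {"moves": "-9.7 0 7.1 0 0 0 -1; -9.7 0 7.1 0 0 0 -1; -9.7 0 7.1 0 0 0 -1; -9.7 0 7.1 0 0 0 -1; 0 0 0 0 0 0 -1"}}

```text
time_s: 15.58
eef_pos: [0.5334, 0.3413, 0.0556]
eef_rot: [-0.105, 2.509, 0.021]
wrist_force: [1.5, -0.2, 0.8]
grip_width: 0.0217
```

```bash
python3 t.py ;python3 gap.py
```

```text
grasp [522.2 340.5  71. ] yaw 5.0 lean 36.1 roll -0.56 w 0.021743951828702084 F [ 1.5 -0.2  0.8]
q [ 0.58  0.3  -0.75 -0.04 -0.29  0.41] t 15.575
nest frame -3.7 83.4
-84 fixed x None blue x None stop None
0 fixed x [-93.2 -71.1] blue x [-64.9 -63.8 -46.2] stop [-101.6  -92.7]
84 fixed x [-91.3 -72. ] blue x [-13.5 -12.3   4.6] stop [-101.   -93.1]
```

Call:
{"name": "jog_arm", "arguments": {"moves": "-4.9 0 3.5 0 0 0 -1; -4.9 0 3.5 0 0 0 -1; -4.9 0 3.5 0 0 0 -1; -4.9 0 3.5 0 0 0 -1; 0 0 0 0 0 0 -1"}}

```text
time_s: 16.25
eef_pos: [0.5504, 0.3426, 0.0552]
eef_rot: [-0.113, 2.516, 0.02]
wrist_force: [-3.4, -3.1, 5.6]
grip_width: 0.0217
```

Call:
{"name": "jog_arm", "arguments": {"moves": "-4.9 0 3.5 0 0 0 -1; -4.9 0 3.5 0 0 0 -1; -3.2 0 2.3 0 0 0 -1; 0 0 0 0 0 0 -1"}}

```text
time_s: 16.75
eef_pos: [0.5539, 0.3432, 0.0549]
eef_rot: [-0.127, 2.527, 0.02]
wrist_force: [0.8, 1.0, 1.7]
grip_width: 0.0218
```

```bash
python3 t.py ;python3 gap.py
```

```text
grasp [543.1 342.4  70.4] yaw 6.09 lean 35.0 roll -0.83 w 0.021794416964824714 F [0.8 1.  1.7]
q [ 0.55  0.32 -0.69 -0.   -0.27  0.38] t 16.75
nest frame 17.2 83.4
-84 fixed x None blue x None stop None
0 fixed x [-77.4 -70. ] blue x [-64.8 -63.9 -45. ] stop None
84 fixed x [-86.9 -65.4] blue x [ 1.2  2.3 19.3] stop None
```

Call:
{"name": "jog_arm", "arguments": {"moves": "0 0 0 0 0 0 0.2; 0 0 0 0 0 0 0.2; 0 0 -25 0 0 -0.8 0.2; 0 0 -25 0 0 0 0.2; 0 -42 0 0 0 0 0.2; 0 -40 0 0 0 0 0.2; 15 0 0 0 0 0 0.2; 0 0 0 0 0 0 0.2"}}

```text
time_s: 17.8
eef_pos: [0.523, 0.256, 0.0904]
eef_rot: [-0.146, 2.525, 0.014]
wrist_force: [-0.1, 0.3, -0.3]
grip_width: 0.051
```

```bash
python3 t.py 479 252.8 70;python3 gap.py
```

```text
grasp [512.1 255.1 106. ] yaw 7.13 lean 35.1 roll -1.34 w 0.05104602462490095 F [-0.1  0.3 -0.3]
q [ 0.42  0.15 -0.82  0.01 -0.19  0.24] t 17.8
nest frame -21.4 -0.8
to [479.  252.8  70. ] tool [47.8  2.1 10.4]
-84 fixed x [-93.3 -71.5] blue x [-64.7 -63.6 -46. ] stop [-101.8  -91.4]
0 fixed x [-93.3 -71.8] blue x [-64.8 -63.6 -45.8] stop [-101.8  -92.9]
84 fixed x [-87.1 -65.6] blue x [ 1.   2.2 18.9] stop [-102.   -86.5]
```

Call:
{"name": "jog_arm", "arguments": {"moves": "16 0.5 3.5 0 0 2 0.2; 16 0.5 3.5 0 0 0 0.2; 16 0.5 3.5 0 0 0 0.2; 0 0 0 0 0 0 0.2"}}

```text
time_s: 18.35
eef_pos: [0.4934, 0.2572, 0.056]
eef_rot: [-0.102, 2.522, 0.031]
wrist_force: [0.2, 0.0, -0.2]
grip_width: 0.0513
```

```bash
python3 t.py 479 252.8 70;python3 gap.py
```

```text
grasp [482.5 256.4  71.5] yaw 4.66 lean 35.4 roll -0.07 w 0.05133356986608741 F [ 0.2  0.  -0.2]
q [ 0.45  0.18 -0.93 -0.13 -0.21  0.31] t 18.35
nest frame -50.8 3.1
to [479.  252.8  70. ] tool [ 3.9 -3.3 -0.9]
-84 fixed x [-93.6 -71.9] blue x [-65.  -63.9 -48. ] stop [-102.   -90.9]
0 fixed x [-93.7 -71.9] blue x [-65.1 -63.9 -47.5] stop [-102.   -92.8]
84 fixed x [-87.4 -66.2] blue x [0.8 2.  3.2] stop [-102.2  -86.4]
```

Call:
{"name": "jog_arm", "arguments": {"moves": "3.9 -4 -0.5 0 0 0 0.2; 0 0 0 0 0 0 0.2; 0 0 0 0 0 0 -1; 0 0 0 0 0 0 -1; 0 0 0 0 0 0 -1; 0 0 0 0 0 0 -1"}}

```text
time_s: 19.15
eef_pos: [0.4934, 0.2539, 0.057]
eef_rot: [-0.101, 2.518, 0.033]
wrist_force: [-0.9, 0.9, -0.2]
grip_width: 0.0222
```

```bash
python3 t.py 479 252.8 70
```

```text
grasp [482.4 253.   72.4] yaw 4.58 lean 35.7 roll 0.04 w 0.0221682921930815 F [-0.9  0.9 -0.2]
q [ 0.44  0.18 -0.94 -0.14 -0.21  0.3 ] t 19.15
nest frame -51.1 -0.2
to [479.  252.8  70. ] tool [ 4.2  0.  -0. ]
```

Call:
{"name": "jog_arm", "arguments": {"moves": "-9.7 0 7 0 0 0 -1; -9.7 0 7 0 0 0 -1; -9.7 0 7 0 0 0 -1; -9.7 0 7 0 0 0 -1; 0 0 0 0 0 0 -1"}}

```text
time_s: 19.77
eef_pos: [0.5452, 0.2584, 0.057]
eef_rot: [-0.101, 2.517, 0.034]
wrist_force: [1.3, 1.1, 0.2]
grip_width: 0.0222
```

```bash
python3 t.py 479 252.8 70
```

```text
grasp [534.2 257.5  72.5] yaw 4.56 lean 35.7 roll 0.08 w 0.022240644822894336 F [1.3 1.1 0.2]
q [ 0.4   0.24 -0.85 -0.11 -0.18  0.26] t 19.775
nest frame 0.8 -0.4
to [479.  252.8  70. ] tool [ 46.4  -0.3 -30.3]
```

Call:
{"name": "jog_arm", "arguments": {"moves": "0 0 0 0 0 0 0.2; 0 0 0 0 0 0 0.2; 0 0 0 0 -7.5 0 0.2; 2 0 0 0 0 0 0.2; 0 0 0 0 0 0 -1; 0 0 0 0 0 0 -1; 0 0 0 0 0 0 -1; 0 0 0 0 0 0 -1"}}

```text
time_s: 20.78
eef_pos: [0.5436, 0.2582, 0.0542]
eef_rot: [-0.098, 2.415, 0.037]
wrist_force: [-1.7, 0.9, -2.5]
grip_width: 0.0221
```

```bash
python3 t.py;python3 gap.py
```

```text
grasp [531.  257.2  68.5] yaw 4.64 lean 41.6 roll -0.01 w 0.022096175286430444 F [-1.7  0.9 -2.5]
q [ 0.42  0.26 -0.97 -0.35 -0.22  0.26] t 20.775
nest frame -2.3 -0.4
-84 fixed x [-84.8 -70.6] blue x [-65.  -63.8 -46.9] stop [-101.7  -87.8]
0 fixed x [-93.3 -71.8] blue x [-12.6 -11.4   3.1] stop [-101.4  -92.6]
84 fixed x [-86.3 -65.3] blue x [ 0.9  2.1 15.7] stop [-101.   -86.4]
```

Call:
{"name": "jog_arm", "arguments": {"moves": "-6 0 5.3 0 0 0 -1; -6 0 5.3 0 0 0 -1; -6 0 5.3 0 0 0 -1; -6 0 5.3 0 0 0 -1; -6 0 5.3 0 0 0 -1; 0 0 0 0 0 0 -1"}}

```text
time_s: 21.58
eef_pos: [0.5871, 0.2617, 0.0543]
eef_rot: [-0.097, 2.414, 0.037]
wrist_force: [-0.4, 0.4, -2.6]
grip_width: 0.0222
```

```bash
python3 t.py;python3 gap.py
```

```text
grasp [574.5 260.7  68.5] yaw 4.61 lean 41.6 roll -0.0 w 0.022155247875876867 F [-0.4  0.4 -2.6]
q [ 0.39  0.31 -0.88 -0.32 -0.2   0.23] t 21.575
nest frame 41.3 -0.8
-84 fixed x None blue x None stop None
0 fixed x [-71.4 -64.5] blue x [31.1 32.3 46.3] stop None
84 fixed x None blue x [ 1.   2.2 17.5] stop None
```

Call:
{"name": "jog_arm", "arguments": {"moves": "-4 0 3.5 0 0 0 -1; -4 0 3.5 0 0 0 -1; -3 0 2.6 0 0 0 -1; -2 0 1.8 0 0 0 -1; -1.5 0 1.3 0 0 0 -1; 0 0 0 0 0 0 -1"}}

```text
time_s: 22.38
eef_pos: [0.6022, 0.263, 0.054]
eef_rot: [-0.101, 2.418, 0.036]
wrist_force: [-5.2, -1.0, 3.5]
grip_width: 0.0221
```

```bash
python3 t.py;python3 gap.py
```

```text
grasp [589.7 262.   68.3] yaw 4.82 lean 41.3 roll -0.07 w 0.02209592641789678 F [-5.2 -1.   3.5]
q [ 0.38  0.32 -0.85 -0.3  -0.19  0.22] t 22.375
nest frame 56.6 -0.8
-84 fixed x None blue x None stop None
0 fixed x None blue x [46.3 47.5 61.6] stop None
84 fixed x None blue x [ 1.1  2.2 19. ] stop None
```

Call:
{"name": "jog_arm", "arguments": {"moves": "-1.5 0 1.3 0 0 0 -1; -1.5 0 1.3 0 0 0 -1; 0 0 0 0 0 0 0.2; 0 0 0 0 0 0 0.2; 0 0 -25 0 0 0 0.2; 0 0 -25 0 0 0 0.2; 10 -40 -15 0 8 0 0.2; 10 -42 -15 0 0 0 0.2; 0 0 0 0 0 0 0.2"}}

```text
time_s: 23.55
eef_pos: [0.5455, 0.1782, 0.1052]
eef_rot: [-0.109, 2.547, 0.029]
wrist_force: [0.0, 0.5, -0.8]
grip_width: 0.0514
```

```bash
python3 t.py 486.5 169.3 70;python3 gap.py
```

```text
grasp [534.9 177.4 120.9] yaw 4.99 lean 33.9 roll -0.2 w 0.05141634844473462 F [ 0.   0.5 -0.8]
q [ 0.21  0.1  -0.82  0.06 -0.07  0.11] t 23.55
nest frame -5.6 -80.2
to [486.5 169.3  70. ] tool [69.  -3.8 15. ]
-84 fixed x [-93.  -71.2] blue x [-64.5 -63.4 -45.1] stop None
0 fixed x [-86.6 -64.9] blue x [46.3 47.5 63.5] stop None
84 fixed x None blue x [ 1.4  2.4 20.7] stop None
```

Call:
{"name": "jog_arm", "arguments": {"moves": "17 -1 3.7 0 0 0 0.2; 17 -1 3.7 0 0 0 0.2; 17 -1 3.7 0 0 0 0.2; 17 -1 3.7 0 0 0 0.2; 0 0 0 0 0 0 0.2"}}

```text
time_s: 24.22
eef_pos: [0.5009, 0.1744, 0.054]
eef_rot: [-0.112, 2.543, 0.031]
wrist_force: [0.2, 0.7, -0.2]
grip_width: 0.0512
```

```bash
python3 t.py 485.5 169.3 70
```

```text
grasp [490.3 173.5  69.7] yaw 5.1 lean 34.2 roll -0.14 w 0.051155770212889945 F [ 0.2  0.7 -0.2]
q [ 0.23  0.13 -1.   -0.15 -0.08  0.12] t 24.225
nest frame -50.3 -80.2
to [485.5 169.3  70. ] tool [ 4.1 -3.8 -3.1]
```

Call:
{"name": "jog_arm", "arguments": {"moves": "2.5 -3.5 -2 0 0 0 0.2; 0 0 0 0 0 0 0.2; 0 0 0 0 0 0 -1; 0 0 0 0 0 0 -1; 0 0 0 0 0 0 -1; 0 0 0 0 0 0 -1"}}

```text
time_s: 24.98
eef_pos: [0.5007, 0.1712, 0.0563]
eef_rot: [-0.112, 2.54, 0.031]
wrist_force: [0.1, -0.1, -0.0]
grip_width: 0.0221
```

Call:
{"name": "jog_arm", "arguments": {"moves": "-9.9 0 6.8 0 0 0 -1; -9.9 0 6.8 0 0 0 -1; -9.9 0 6.8 0 0 0 -1; -9.9 0 6.8 0 0 0 -1; 0 0 0 0 0 0 -1"}}

```text
time_s: 25.6
eef_pos: [0.5525, 0.1758, 0.0562]
eef_rot: [-0.112, 2.539, 0.032]
wrist_force: [1.4, -0.9, 1.0]
grip_width: 0.0219
```

```bash
python3 t.py; python3 gap.py
```

```text
grasp [541.8 174.9  71.9] yaw 5.09 lean 34.4 roll -0.12 w 0.021863879467446227 F [ 1.4 -0.9  1. ]
q [ 0.2   0.2  -0.9  -0.12 -0.07  0.09] t 25.6
nest frame 1.1 -83.3
-84 fixed x [-93.  -71.3] blue x [-12.6 -11.5   5.6] stop [-96.2 -92.3]
0 fixed x [-86.6 -64.8] blue x [46.2 47.4 48.5] stop [-96.4 -86.2]
84 fixed x None blue x None stop None
```

Call:
{"name": "jog_arm", "arguments": {"moves": "0 0 0 0 0 0 0.2; 0 0 0 0 0 0 0.2; 0 0 0 0 -8.5 0 0.2; 2 0 0 0 0 0 0.2; 0 0 0 0 0 0 -1; 0 0 0 0 0 0 -1; 0 0 0 0 0 0 -1; 0 0 0 0 0 0 -1"}}

```text
time_s: 26.65
eef_pos: [0.551, 0.1758, 0.0525]
eef_rot: [-0.109, 2.442, 0.036]
wrist_force: [-1.6, -1.3, -1.5]
grip_width: 0.0227
```

Call:
{"name": "jog_arm", "arguments": {"moves": "-6 0 5.3 0 0 0 -1; -6 0 5.3 0 0 0 -1; -6 0 5.3 0 0 0 -1; -6 0 5.3 0 0 0 -1; -6 0 5.3 0 0 0 -1; 0 0 0 0 0 0 -1"}}

```text
time_s: 27.4
eef_pos: [0.5956, 0.1797, 0.0525]
eef_rot: [-0.108, 2.44, 0.036]
wrist_force: [1.6, -0.6, -0.8]
grip_width: 0.022
```

```bash
python3 t.py;python3 gap.py
```

```text
grasp [583.4 178.7  67.1] yaw 5.14 lean 40.1 roll -0.15 w 0.022047102877893045 F [ 1.6 -0.6 -0.8]
q [ 0.2   0.27 -0.93 -0.33 -0.07  0.08] t 27.4
nest frame 42.9 -83.2
-84 fixed x None blue x [31.8 32.9 47.6] stop None
0 fixed x None blue x [46.3 47.5 61.7] stop None
84 fixed x None blue x None stop None
```

Call:
{"name": "jog_arm", "arguments": {"moves": "-4 0 3.4 0 0 0 -1; -4 0 3.4 0 0 0 -1; -3 0 2.5 0 0 0 -1; -2 0 1.7 0 0 0 -1; -1.5 0 1.3 0 0 0 -1; -1.5 0 1.3 0 0 0 -1; -1.5 0 1.3 0 0 0 -1; 0 0 0 0 0 0 -1"}}

```text
time_s: 28.45
eef_pos: [0.6103, 0.1814, 0.0523]
eef_rot: [-0.111, 2.446, 0.035]
wrist_force: [-4.4, -0.4, 5.2]
grip_width: 0.0223
```

```bash
python3 t.py;python3 gap.py
```

```text
grasp [598.2 180.4  67. ] yaw 5.31 lean 39.7 roll -0.22 w 0.022258647843936784 F [-4.4 -0.4  5.2]
q [ 0.19  0.28 -0.9  -0.3  -0.07  0.08] t 28.45
nest frame 57.7 -82.9
-84 fixed x None blue x [46.5 47.6 62.4] stop None
0 fixed x None blue x [46.3 47.5 62.2] stop None
84 fixed x None blue x None stop None
```

Call:
{"name": "jog_arm", "arguments": {"moves": "0 0 0 0 0 0 0.2; 0 0 0 0 0 0 0.2; 0 0 0 0 0 0 0.2; 0 0 -25 0 0 0 0.2; 0 0 -25 0 0 0 0.2; 0 0 -25 0 0 0 0.2; 12 40 -10 0 10 0 0.2; 12 40 -10 0 10 0 0.2; 12 40 -10 0 10 0 0.2; 5 40 -5 0 10 0 0.2"}}

```text
time_s: 29.75
eef_pos: [0.5131, 0.2981, 0.113]
eef_rot: [-0.134, 2.994, 0.017]
wrist_force: [0.7, 0.7, -1.0]
grip_width: 0.0512
```

```bash
python3 t.py 538.3 342.6 130;python3 gap.py w5.png;python3 - <<'E'
from h import *
im,d,W=look('wrist');np.savez('/tmp/w5',im=im,d=d,W=W)
E
python3 w.py /tmp/w5.npz
```

```text
grasp [510.4 297.8 131.8] yaw 5.12 lean 8.3 roll 0.27 w 0.051181303578110855 F [ 0.7  0.7 -1. ]
q [ 0.41  0.33 -0.24  0.87 -0.04  0.32] t 29.75
nest frame -19.3 41.9
to [538.3 342.6 130. ] tool [-31.2  42.1   6.6]
-84 fixed x [-86.3 -64.3] blue x [46.7 47.6 54. ] stop [-101.2  -86.7]
0 fixed x [-86.3 -64.4] blue x [46.4 47.9 66.3] stop [-101.3  -86.5]
84 fixed x [-85.4 -64.8] blue x [ 1.2  2.1 18.9] stop [-101.7  -86.8]
jawtop [385. 295.] 1192 z 0.081 rect [538.1 342.2] [22.7 23.8] 6.6
jawtop [ 99. 357.] 791 z 0.0808 rect [591.8 179.5] [14.6 25.9] 23.2
jawtop [256. 365.] 627 z 0.0812 rect [589.6 269.6] [21.7 13.3] 5.1
fixedjaw [234. 129.] 1609 z 0.0569 rect [458.4 252.9] [23.4 16.9] 5.7
fixedjaw [ 71. 130.] 1887 z 0.0567 rect [465.9 169. ] [23.7 19. ] 5.0
nearstop [83. 81.] 1529 z 0.031 rect [443.7 165.4] [ 8.4 51.2] 5.4
nearstop [235.  80.] 1560 z 0.0309 rect [436.1 249. ] [ 8.2 50. ] 5.0
nearstop [389.  79.] 1487 z 0.0309 rect [428.3 332.8] [ 7.8 50.6] 5.4
nearstop [104. 105.] 212 z 0.03 rect [454.7 169. ] [35.2  6.9] 83.8
nearstop [251. 106.] 157 z 0.0293 rect [448.2 255. ] [36.5 12.6] 71.5
nearstop [376. 106.] 146 z 0.0299 rect [442.2 328.8] [15.3 38.4] 33.7
plate [259. 169.] 85304 z 0.013 rect [533.1 257.6] [239.8 310.8] 5.1
bar [224. 353.] 2089 z 0.1708 rect [507.9 268.7] [28.2 14. ] 6.4
bar [415. 353.] 2153 z 0.1708 rect [502.  333.1] [27.5 14.4] 4.8
```

View pics/w5.png

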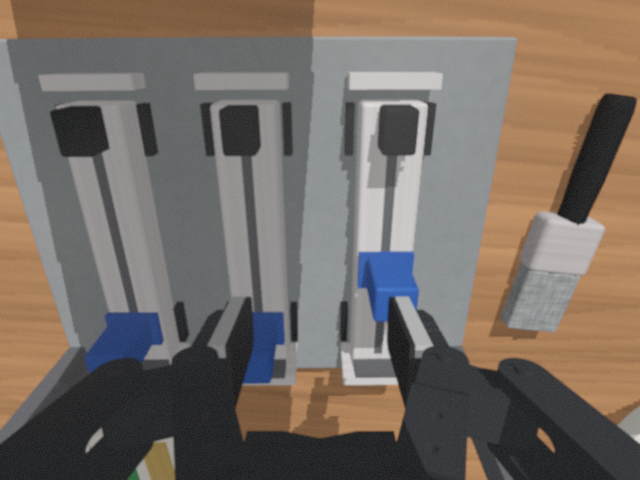

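Picture w5: the right-hand (+y) holder's jaw stops short at (390,285), while the other two are fully out at (125,340) and (262,345). The +y holder is therefore the binding one.

Call:
{"name": "jog_arm", "arguments": {"moves": "-15 21 2 0 8 0 0.2; -15 21 0 0 0 0 0.2; 0 0 0 0 0 0 0.2"}}

```text
time_s: 30.22
eef_pos: [0.5381, 0.3423, 0.108]
eef_rot: [0.144, -3.138, -0.003]
wrist_force: [0.2, -0.3, -0.7]
grip_width: 0.0515
```

```bash
python3 t.py 538.1 342.2 69
```

```text
grasp [538.1 342.3 127. ] yaw 5.27 lean -0.0 roll 0.13 w 0.05150721726058951 F [ 0.2 -0.3 -0.7]
q [0.44 0.5  0.04 1.11 0.   0.35] t 30.225
nest frame 12.3 83.7
to [538.1 342.2  69. ] tool [-0.  -0.2 58. ]
```

Call:
{"name": "jog_arm", "arguments": {"moves": "0 0 20 0 0 0 0.2; 0 0 20 0 0 0 0.2; 0 0 17 0 0 0 0.2; 0 0 0 0 0 0 0.2"}}

```text
time_s: 30.72
eef_pos: [0.5368, 0.3391, 0.0493]
eef_rot: [-0.143, 3.134, 0.003]
wrist_force: [-0.5, 0.4, 0.8]
grip_width: 0.0511
```

```bash
python3 t.py 538.1 342.2 69
```

```text
grasp [536.7 339.   68.3] yaw 5.24 lean 0.2 roll 0.1 w 0.05111076742904321 F [-0.5  0.4  0.8]
q [ 0.43  0.53 -0.07  0.97  0.    0.34] t 30.725
nest frame 10.6 80.6
to [538.1 342.2  69. ] tool [-1.7  3.  -0.7]
```

Correct the drift, close the fingers, and lift a little.

Call:
{"name": "jog_arm", "arguments": {"moves": "-1.7 3 0 0 0 0 0.2; 0 0 0 0 0 0 0.2; 0 0 0 0 0 0 -1; 0 0 0 0 0 0 -1; 0 0 0 0 0 0 -1; 0 0 0 0 0 0 -1; 0 0 -10 0 0 0 -1; 0 0 -10 0 0 0 -1; 0 0 -8 0 0 0 -1; 0 0 0 0 0 0 -1"}}

```text
time_s: 31.98
eef_pos: [0.5385, 0.342, 0.0818]
eef_rot: [-0.143, 3.131, 0.004]
wrist_force: [-0.2, 0.5, -3.9]
grip_width: 0.0219
```

```bash
python3 t.py 538.1 342.2 97;python3 gap.py w6.png
```

```text
grasp [538.4 341.9 100.8] yaw 5.23 lean 0.4 roll 0.14 w 0.02188312459816529 F [-0.2  0.5 -3.9]
q [ 0.44  0.51 -0.01  1.04 -0.    0.35] t 31.975
nest frame 12.5 83.3
to [538.1 342.2  97. ] tool [0.3 0.3 3.8]
-84 fixed x None blue x [46.6 47.6 48.2] stop [-101.6  -93.3]
0 fixed x [-85.8 -63.6] blue x [46.6 47.4 55. ] stop [-101.6  -93.5]
84 fixed x None blue x [0.3 1.5 2. ] stop [-101.9  -93.9]
```

View pics/w6.png

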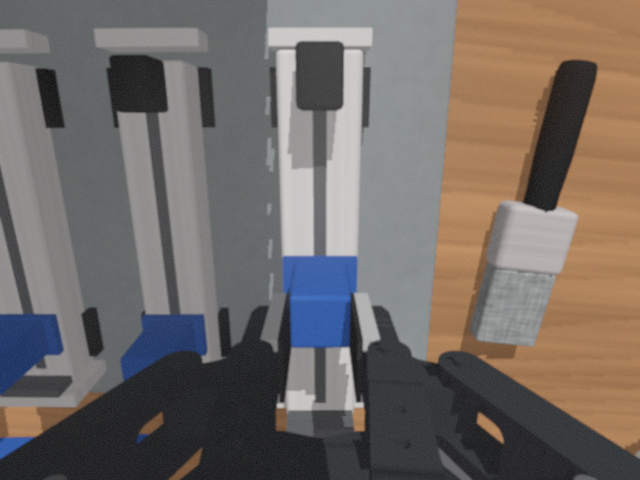

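Picture w6: the blue jaw at (320,300) is centred between the fingers, and the holder looks clear of its lane. I'll check that it's level before drawing it back.

```bash
cat > lev.py <<'E'
from h import *
im,d,W=look('wrist');s=sense();M=R.from_rotvec(s['eef_rot']).as_matrix();g=np.array(s['eef_pos'])*1000
L=(W*1000-g)@M
V=im.max(2)
f=(V<75)&(abs(L[...,1])<9)&(L[...,0]>60)&(L[...,0]<120)&(W[...,2]>.02)
print('fixed jaw tool-x',np.percentile(L[f][:,0],[3,97]).round(1),'world z',np.percentile(W[f][:,2]*1000,[10,50,90]).round(1))
r=(V>110)&(abs(L[...,1])<16)&(abs(L[...,1])>5)&(L[...,0]>25)&(L[...,0]<85)
P=L[r];A=np.c_[P[:,0],np.ones(len(P))];k=np.linalg.lstsq(A,P[:,2],rcond=None)[0]
print('rail slope deg',np.degrees(k[0]).round(2),'rail world z',np.median(W[r][:,2]*1000).round(1))
E
python3 lev.py
```

```text
fixed jaw tool-x [76.7 98.1] world z [85.  85.9 86.8]
rail slope deg -0.84 rail world z 66.1
```

Call:
{"name": "jog_arm", "arguments": {"moves": "18 0 0 0 0 0 -1; 18 0 0 0 0 0 -1; 18 0 0 0 0 0 -1; 0 0 -25 0 0 0 -1; 0 0 -30 0 0 0 -1; 0 0 -30 0 0 0 -1; 0 0 -30 0 0 0 -1; 0 0 0 0 0 0 -1"}}

```text
time_s: 33.08
eef_pos: [0.4803, 0.3355, 0.1954]
eef_rot: [-0.143, 3.138, 0.0]
wrist_force: [0.6, -0.2, -4.5]
grip_width: 0.022
```

```bash
python3 t.py 500 -212 180;python3 lev.py
```

```text
grasp [480.3 335.5 214.4] yaw 5.23 lean 0.0 roll 0.0 w 0.022014963913088968 F [ 0.6 -0.2 -4.5]
q [ 0.47  0.37  0.07  1.27 -0.    0.38] t 33.075
nest frame -45.9 82.1
to [ 500. -212.  180.] tool [  30.3 -547.1   34.4]
fixed jaw tool-x [76.3 97.8] world z [199.6 200.6 201.5]
rail slope deg -0.93 rail world z 180.5
```

Call:
{"name": "jog_arm", "arguments": {"moves": "0 -30 0 0 0 0.8 -1; 0 -50 0 0 0 0.9 -1; 0 -50 0 0 0 0.9 -1; 0 -50 0 0 0 0.9 -1; 0 -50 0 0 0 0.9 -1; 0 -50 0 0 0 0.9 -1; 0 -50 0 0 0 0.9 -1; 0 -50 0 0 0 0.9 -1; 0 -50 0 0 0 0.6 -1; 0 0 0 0 0 0 -1"}}

```text
time_s: 34.38
eef_pos: [0.4842, -0.1072, 0.1771]
eef_rot: [-0.072, -3.119, 0.002]
wrist_force: [-0.8, 0.2, -4.2]
grip_width: 0.0218
```

```bash
python3 t.py 515.4 -211.2 130
```

```text
grasp [ 484.6 -107.2  196. ] yaw -2.64 lean -1.2 roll -0.1 w 0.02183221217459543 F [-0.8  0.2 -4.2]
q [-0.38  0.24 -0.17  1.18 -0.01 -0.33] t 34.375
nest frame -81.0 -359.2
to [ 515.4 -211.2  130. ] tool [ -37.  -102.3   65.5]
```

Call:
{"name": "jog_arm", "arguments": {"moves": "-12 -34 0 0 -1.2 0 -1; -12 -34 0 0 0 0 -1; -12 -34 0 0 0 0 -1; 0 0 25 0 0 0 -1; 0 0 25 0 0 0 -1; 0 0 0 0 0 0 -1"}}

```text
time_s: 35.12
eef_pos: [0.5129, -0.2092, 0.117]
eef_rot: [-0.069, -3.131, -0.008]
wrist_force: [0.3, 0.6, -3.5]
grip_width: 0.0215
```

```bash
python3 t.py 515.4 -211.2 64;python3 lev.py; python3 - <<'E'
from h import *
im,d,W=look('wrist');save('w7.png',im)
z=W[...,2]*1000;hsv=cv2.cvtColor(im,cv2.COLOR_RGB2HSV);H,S,V=[hsv[...,i].astype(int) for i in range(3)]
m=((H<6)|(H>174))&(S>150)&(z>30)&(z<40);print('tray rim y at x~',[ (x,np.percentile(W[m&(abs(W[...,0]*1000-x)<12)][:,1]*1000,[2,98]).round(1)) for x in(440,480,520) if (m&(abs(W[...,0]*1000-x)<12)).sum()>20], 'near rim x', np.percentile(W[m][:,0]*1000,[1,5]).round(1))
a=(z>33)&(z<42)&(V<60)&(W[...,1]<-.22)
if a.sum()>50: print('adapter',cv2.minAreaRect((W[a][:,:2]*1000).astype(np.float32)))
E
```

```text
grasp [ 513.1 -209.3  136. ] yaw -2.53 lean -0.5 roll 0.28 w 0.021490297387144235 F [ 0.3  0.6 -3.5]
q [-0.53  0.36 -0.16  1.06 -0.   -0.49] t 35.125
nest frame -61.7 -463.5
to [ 515.4 -211.2   64. ] tool [-3.1 -2.1 71.9]
fixed jaw tool-x [76.8 98.4] world z [121.9 122.9 123.7]
rail slope deg -1.18 rail world z 102.6
tray rim y at x~ [(440, array([-338.2, -159.9])), (480, array([-339.6, -161.8])), (520, array([-341.6, -163.2]))] near rim x [377.7 379.6]
```

View pics/w7.png

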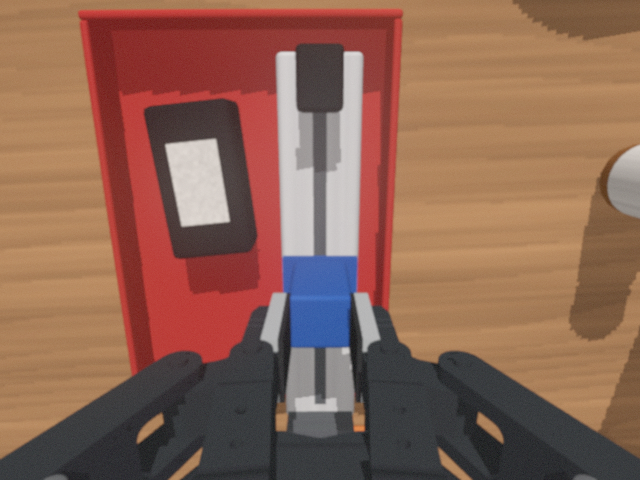

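Picture w7: the holder (320,250) hangs over the free side of the tray, parallel to it. The adapter is clear to the left at (203,175). Now I'll lower it.

Call:
{"name": "jog_arm", "arguments": {"moves": "-3 0 20 0 0 0 -1; 0 0 20 0 0 0 -1; 0 0 18 0 0 0 -1; 0 0 0 0 0 0 -1"}}

```text
time_s: 35.72
eef_pos: [0.5192, -0.2097, 0.0638]
eef_rot: [-0.066, -3.14, -0.001]
wrist_force: [0.6, 0.2, -3.7]
grip_width: 0.0216
```

```bash
python3 t.py 514.4 -210 63;python3 lev.py
```

```text
grasp [ 519.2 -209.7   82.8] yaw -2.42 lean -0.1 roll 0.03 w 0.02162372218878116 F [ 0.6  0.2 -3.7]
q [-0.53  0.41 -0.25  0.92 -0.   -0.49] t 35.725
nest frame -55.6 -464.4
to [ 514.4 -210.    63. ] tool [ 4.8 -0.5 19.8]
fixed jaw tool-x [76.8 98.5] world z [68.1 69.  69.9]
rail slope deg -1.3 rail world z 49.0
```

Call:
{"name": "jog_arm", "arguments": {"moves": "4 0 9 0 0 0 -1; 0 0 6 0 0 0 -1; 0 0 3 0 0 0 -1; 0 0 1.5 0 0 0 -1; 0 0 0 0 0 0 -1"}}

```text
time_s: 36.4
eef_pos: [0.5166, -0.2103, 0.0462]
eef_rot: [0.066, 3.138, -0.003]
wrist_force: [0.0, -0.6, -4.6]
grip_width: 0.0216
```

```bash
python3 t.py;python3 lev.py
```

```text
grasp [ 516.6 -210.3   65.2] yaw -2.41 lean 0.2 roll -0.09 w 0.0215946128387415 F [ 0.  -0.6 -4.6]
q [-0.53  0.42 -0.28  0.87 -0.   -0.49] t 36.4
nest frame -58.3 -464.7
fixed jaw tool-x [76.3 98.1] world z [50.1 51.  51.9]
rail slope deg -1.35 rail world z 31.1
```

Underside is about 7 mm up, so 2 mm to go; lower until contact.

Call:
{"name": "jog_arm", "arguments": {"moves": "0 0 1.5 0 0 0 -1; 0 0 1.5 0 0 0 -1; 0 0 1 0 0 0 -1; 0 0 0 0 0 0 -1"}}

```text
time_s: 36.95
eef_pos: [0.518, -0.2107, 0.0452]
eef_rot: [0.066, 3.134, -0.005]
wrist_force: [1.2, 1.4, -4.3]
grip_width: 0.0222
```

```bash
python3 t.py;python3 lev.py
```

```text
grasp [ 517.8 -210.6   64.2] yaw -2.4 lean 0.4 roll -0.18 w 0.022150905706285764 F [ 1.2  1.4 -4.3]
q [-0.53  0.42 -0.29  0.86  0.   -0.49] t 36.95
nest frame -57.1 -465.2
fixed jaw tool-x [77.1 99.1] world z [49.  49.9 50.8]
rail slope deg -1.5 rail world z 30.1
```

Call:
{"name": "jog_arm", "arguments": {"moves": "0 0 1 0 0 0 -1; 0 0 0 0 0 0 0; 0 0 0 0 0 0 0.1; 0 0 0 0 0 0 0.1; 0 0 -20 0 0 0 0.1; 0 0 -30 0 0 0 0.1; 0 0 -40 0 0 0 0.1; 0 0 -40 0 0 0 0.1; 0 0 0 0 0 0 0.1"}}

```text
time_s: 38.12
eef_pos: [0.5177, -0.2108, 0.1782]
eef_rot: [0.066, 3.133, -0.007]
wrist_force: [-0.1, -0.5, 0.4]
grip_width: 0.0471
```

```bash
python3 t.py; python3 - <<'E'
from h import *
im,d,W=look('wrist');save('w8.png',im);W=W*1000
hsv=cv2.cvtColor(im,cv2.COLOR_RGB2HSV);H,S,V=[hsv[...,i].astype(int) for i in range(3)];z=W[...,2]
c=np.array([504.5,-253]);t=np.array([.999,-.0436]);u=np.array([.0436,.999]);a=(W[...,:2]-c)@t;b=(W[...,:2]-c)@u
f=(V<75)&(abs(b-43)<14)&(a<-40)&(a>-110)&(z>44)
print('fixed jaw tray x',np.percentile(a[f],[3,97]).round(1),'y',np.percentile(b[f],[3,97]).round(1),'z',np.median(z[f]).round(1))
r=(V>120)&(S<60)&(abs(b-43)<17)&(abs(a)<100)&(z>22)&(z<36)
P=np.c_[a[r],b[r],np.ones(r.sum())];print('rail plane slopes deg',np.degrees(np.linalg.lstsq(P,z[r],rcond=None)[0][:2]).round(2),'z',np.median(z[r]).round(1))
ad=(V<60)&(z>33)&(z<42)&(b<10);print('adapter',cv2.minAreaRect(W[ad][:,:2].astype(np.float32)))
im,d,W=look('scene');np.savez('/tmp/scene',im=im,d=d,W=W);save('s9.png',im[220:440,240:560])
W=W*1000;hsv=cv2.cvtColor(im,cv2.COLOR_RGB2HSV);H,S,V=[hsv[...,i].astype(int) for i in range(3)]
C=np.array([533.3,257.8,0]);n=np.array([.99604,.0889,0]);l=np.array([-.0889,.99604,0]);E=W-C;A=E@n;B=E@l
m=(H>105)&(H<130)&(S>140)&(W[...,2]>70)&(abs(A)<120)&(abs(B)<130)
for k in(-84,0,84):
    q=m&(abs(B-k)<20); print(k,q.sum(),np.percentile(A[q],[5,95]).round(1) if q.sum() else 0)
E
```

```text
grasp [ 517.5 -210.7  197.2] yaw -2.41 lean 0.4 roll -0.24 w 0.04712968746545135 F [-0.1 -0.5  0.4]
q [-0.53  0.33 -0.05  1.19  0.   -0.49] t 38.125
nest frame -57.4 -465.2
fixed jaw tray x [-86.3 -65.6] y [35.6 49.8] z 49.9
rail plane slopes deg [ 0.   -0.25] z 30.0
adapter ((438.18017578125, -277.716064453125), (54.4522705078125, 17.36893081665039), 66.69395446777344)
-84 0 0
0 0 0
84 0 0
```

View pics/w8.png

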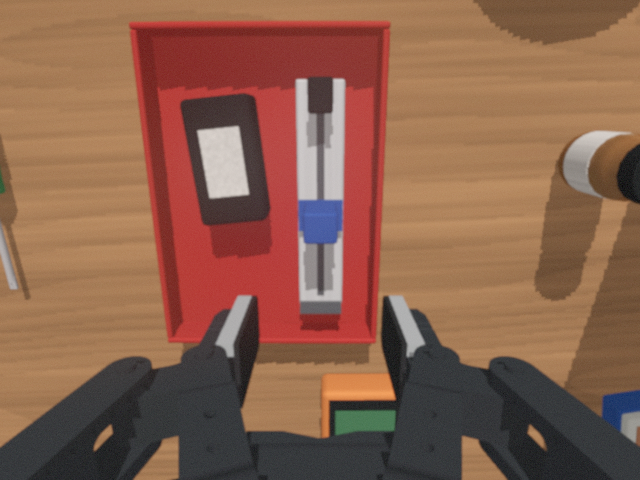

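Picture w8: the holder lies flat in the tray at (320,195), released, with the adapter untouched at (225,158). The rail is level, and the holder's middle is about x = +2, y = +43 mm in the tray frame. Handing in.

```bash
python3 -c "
from bench import job_done
print(job_done())"
```

```text
the job is handed in; nothing more can be done
None
```

I slid all three blue jaws home, then ran each one out. The two holders in the lanes nearer the tray (y = -84 and 0 mm) ran out fully. The one farthest from the tray (y = +84 mm) stopped dead at about 60 mm, so I lifted it out and laid it in the reject tray. The job is handed in at about 38 s on the robot's clock; no verdict was reported.

**Jaws home:** my last check read all three at home within about 1 mm.

**Sound holders:** just before the lift, the middle lane's jaw read about 104 mm and the y = -84 lane's came to the same position. Each holder has slid about 3 mm outward from its start. A wrist picture during the lift showed both jaws unchanged.

**Binding holder:** it lies level on the tray floor, about 2 mm lengthwise and 43 mm crosswise from the tray's middle. It is released and clear of the adapter, and the gripper was about 0.18 m up, touching nothing.

**Checks that failed or disagreed:**
- The last scene-camera check of the sound jaws found no blue pixels, probably because the light bar hides them from there. I did not see them again after the lift picture.
- The last position reading for the adapter caught only part of it. In the picture it looks unmoved.

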